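# Shim the rocking bench instrument

### The job

The white tube instrument on the lab bench rocks because one of its feet is too short to reach the bench. Push the wedge shim along the bench, thin end first, under that short foot until it is snug and carries the foot without jacking the instrument out of level; then press down firmly with a fingertip on the deck corner above that foot to check that it no longer rocks, and come away leaving the wedge in place. Only push and press: do not pick the wedge up, do not shove the instrument out of its place, and leave the bottle, the tip box and the tube rack alone.

Things in the scene. Friction and masses are not known exactly. Their poses are not given: they have to be found in the camera images.
- instrument: White bench instrument, 4.5 kg, loose. Origin: centre of its footprint at foot-sole level (z = 0 when level), z up. Body 240 (x) by 200 mm (y), from 22 to 64 mm high; the top is the deck. On it a hood at x +25 to +120 mm (135 mm high) and a tube block at x -40 to 0, y -85 to +45 mm (122 mm high). Domed feet at x +-95, y +-78 mm; the one at x -95, y +78 is short. It starts level on the other three.
- foot_bottom (a point): Lowest point of the short foot, a round-ended rubber foot of 20 mm diameter that hangs 4 to 8 mm (differs from run to run) above the bench while the instrument is level. It moves with the instrument: before shimming, 2 to 4 N on the deck above tips it down to the bench.
- corner (a point): Point on the deck's flat top, straight above the short foot, about 63 mm above the bench (the rubber feet sink 1 mm), 25 mm in from the deck's x edge and 22 mm in from its y edge: the place to press, with some 6 to 12 N, to feel whether it rocks.
- wedge: Pale wooden shim wedge, 70 g, loose, flat on the bench, 110 mm long (x), 46 mm wide (y). Origin: centre of its underside; +x points to the thin end. Its top slopes evenly from 2 mm thick at the thin end (x +55 mm) to 15 mm at x -55 mm. It slides at about 1 N; once its slope meets the foot the push climbs steeply: at 4 to 10 N it is snug and stays by friction; much more jacks the foot up.
- heel (a point): Centre of the flat outer face of the wedge's upright heel plate, 15 mm above the bench (wedge x -55 mm, facing its -x): the face to push on. The plate is 46 mm wide, 30 mm high and 8 mm thick, across the wedge's thick end.
- bottle: Amber bottle, 56 mm diameter, 120 mm high; origin at the centre of its base. Leave alone.
- tip_box: Blue tip box with clear lid, 82 x 122 x 54 mm high; origin at the centre of its base. Leave alone.
- tube_rack: Orange tube rack with capped tubes, 60 x 140 mm, 73 mm high; origin at the centre of its base. Leave alone.
There are look-alikes about, which are no part of the job. Of the things like the wedge, leave any that is black, orange or pink; of the rest the smaller one is meant.

How it is judged:
By the outcome, as a careful person would: the job done as asked, in the order asked, and still so for the second after the job is handed in, with the robot touching nothing.
It also fails if it takes over 61 s, if anything falls off the work surface, if the arm or the gripper's body presses on something with over 40 N, if the wrist force passes 120 N, or if a joint passes its speed limit or range.

### The arm

A 7-joint arm with a two-finger parallel gripper is mounted at the origin on the work surface. World frame = base frame: x ahead of the robot, y to its left, z up, the work surface at z = 0. Lengths are in mm, angles in rad, forces in N, time in s.
With the tool pointing down it reaches from about 425 to 1025 mm from the base axis. Payload 3.6 kg.
Tool frame: the origin (TCP) lies between the finger pads; the fingertips stand manip.tip_extent ahead of it and the grasp point (between the pads) is the TCP (manip.tip_extent is the distance from the TCP to the fingertips, in mm); z points along the fingers, y is the direction in which the jaws open and shut (so a half turn about z gives the same grasp; the last joint's range is limited). The gripper opens to 85 mm and grips with 20 to 120 N. Pads are 22 mm wide; open, the fingers measure 114 mm over their backs; the gripper's body (76 mm by 85 mm) begins 54 mm behind the grasp point. The pads swing forward as they close: fully open they stand 13 mm farther back than shut.
Start: joints at [1.198, 0.591, 0.048, 1.609, -0.033, 0.943, -0.034], TCP at [199.523, -697.008, 250.302] pointing down, gripper open.
Joint ranges: [-2.69, 2.69], [-0.47, 2.24], [-1.27, 1.36], [0.19, 2.51], [-1.53, 4.68], [0.08, 2.07], [-3.09, 3.09]. Speed limits (rad/s): [2.57, 2.57, 3.14, 3.14, 3.14, 3.14, 3.14].

### API

Orientations are given as a rotation vector (axis times angle).
In Python, from bench import manip, eyes gives the robot as it stands. The module is installed in compiled form; this text tells all that it offers.
- The arm moves only by the tool play_rows, never from a script. Its argument "motion" is a list of rows, each a list of 7 numbers: the shift along the tool's x, y, z in mm, then the turn, a rotation vector about the tool's x, y, z in rad, then the closure, from -1 (fully open) to 1 (shut). In form: [[x, y, z, wx, wy, wz, hand], ...]. A call has 1 to 10 rows; each row is the pose to reach, as a shift and turn from the pose commanded when the call began, along the tool's axes at that moment; what a row does not reach only later rows make up. A row lasts 1/8 s, in which the tool goes at most 62.5 mm and 10.7 degrees, less where a joint would pass 70% of its speed; a pose out of reach is approached as far as the arm can. A call with a gripper value outside its range is refused whole. The fingers move at their own pace and stop on an object; "squeeze" is the grip in N (left out, the last holds). Time passes only in rows, so rows that repeat a pose let the fingers close. It gives the time, the measured TCP pose, the force and the opening at its end, in the units of the state.
- manip.sense(): the state, without advancing time (a new reading comes with each control period).
- eyes.camera(name): name is "scene" or "top" or "wrist"; returns a dict with "frame" (480x640x3 uint8, blue, green, red), "fx", "fy", "cx", "cy" (pixels), "rvec" (rotation vector, rad) and "tvec" (3), from world to camera coordinates, as OpenCV has them. Camera axes: x right, y down, z forward; pixel columns grow to the right and rows downward; lengths in mm; the calibration is good to about 2 mm. The wrist camera is an equidistant fisheye: a pixel r from the principal point sees the ray r / f radians off the axis. A picture is of the moment at which its call begins. There is no depth.
- manip.close_job(): hands the job in, once; it reports no verdict.
The state is a dict: "time": time; "joint_pos": joint angles; "qvel": joint speeds; "tau": joint torques, N m; "position": TCP position; "tool_rot": TCP orientation; "contact_force": force on the tool from outside, world axes, zero at the start; "moment": the same for the moment, N m; "gripper_width": opening from 0.0 (shut) to 1.0 (fully open).
Only numpy, scipy, OpenCV 4.12 (cv2) and the standard library are available. Lean on these libraries where they do the work, as an engineer would, in place of code of your own. Each camera call takes 0.05 s, during which the arm holds its last target.

## Working session

There is one attempt and no reset: what is moved stays moved. The work goes in short steps, Python scripts to look and compute and a tool call to move; the robot and the scene stay as the last step left them, time stands still between calls to the robot, and variables do not carry over. Pictures are saved under pics/ and viewed, and the job is handed in when it is done.

Besides the shell and the picture viewer there is one more tool, called after "Emit:" by a JSON object that holds its "api" and its "payload", one argument or row to a line. play_rows: Moves the arm, as the interface text tells. Its arguments: {"type":"object","properties":{"motion":{"type":"array"},"squeeze":{"type":"number"}},"required":["motion"]}

```bash
mkdir -p pics
python3 - <<'E'
from bench import manip, eyes
import cv2,numpy as np
print(manip.sense(), manip.tip_extent)
for n in ["scene","top","wrist"]:
    c=eyes.camera(n); cv2.imwrite(f"pics/{n}0.png",c["frame"])
    print(n,{k:np.round(v,3) for k,v in c.items() if k!="frame"})
E
```

```text
{'time': 0.0, 'joint_pos': array([ 1.19847132,  0.59209938,  0.04831344,  1.60984955, -0.03328549,
        0.94268481, -0.0336651 ]), 'qvel': array([ 2.12811133e-04, -1.80463906e-03, -4.43754406e-04, -1.35659895e-03,
        9.58272012e-05, -1.68909646e-03, -1.34797244e-03]), 'tau': array([-1.08756001e-03, -5.48706615e+01,  1.54639799e+00, -1.98126662e+01,
        9.41473874e-03,  8.76476144e-03,  7.19660449e-06]), 'position': array([ 199.31764334, -696.2391716 ,  249.14528879]), 'tool_rot': array([-3.10891917e+00, -4.36429664e-01,  7.12168928e-04]), 'contact_force': array([-0.49997944, -0.25452946,  0.16113655]), 'moment': array([-0.04428892, -0.00124112,  0.00149103]), 'gripper_width': 1.00244908334973} 19.0
scene {'fx': np.float64(615.837), 'fy': np.float64(615.837), 'cx': np.float64(314.389), 'cy': np.float64(235.043), 'rvec': array([ 1.994,  0.996, -0.504]), 'tvec': array([-435.102, -155.858, 1426.263])}
top {'fx': np.float64(568.18), 'fy': np.float64(568.18), 'cx': np.float64(318.234), 'cy': np.float64(228.171), 'rvec': array([ 2.143, -2.118,  0.155]), 'tvec': array([ 142.623,  569.93 , 1096.023])}
wrist {'fx': np.float64(371.648), 'fy': np.float64(371.648), 'cx': np.float64(324.16), 'cy': np.float64(241.355), 'rvec': array([-2.313,  1.746,  0.257]), 'tvec': array([-724.521,  -36.11 ,  378.762])}
```

View pics/scene0.png

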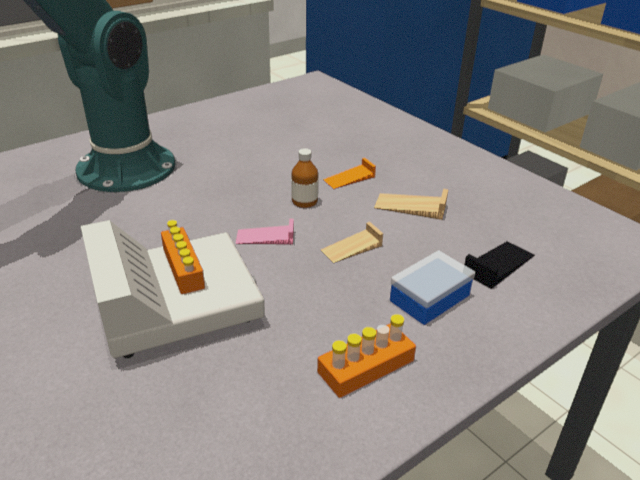

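View pics/top0.png

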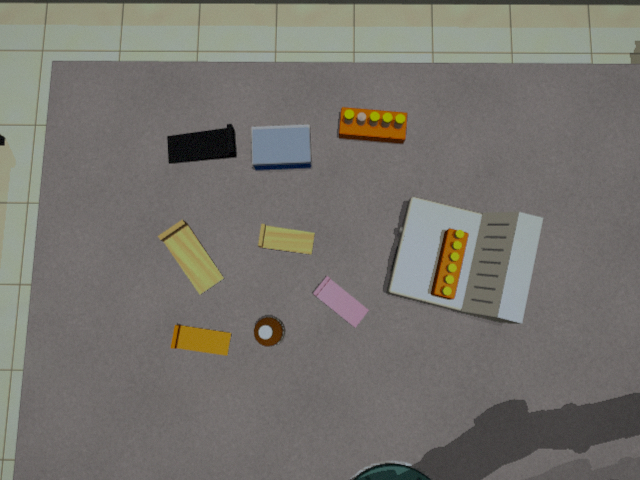

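View pics/wrist0.png

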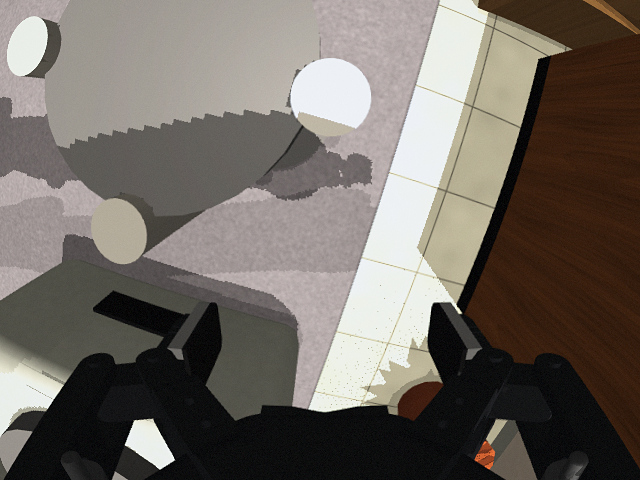

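The instrument's hood faces image-right in the top view, so the short-foot corner is at about (411,200). The smaller pale wedge is at about (287,240), with its heel at the left (263,237) and its thin end towards the instrument. Next I'll measure it.

```bash
cat > h.py <<'E'
import cv2,numpy as np
from bench import manip, eyes
def ray(c,uv):
    K=np.array([[c["fx"],0,c["cx"]],[0,c["fy"],c["cy"]],[0,0,1]]);R,_=cv2.Rodrigues(np.asarray(c["rvec"],float));t=np.asarray(c["tvec"],float).ravel()
    d=R.T@np.linalg.solve(K,np.array([uv[0],uv[1],1.])); return -R.T@t,d
def onz(c,uv,z):
    o,d=ray(c,uv); return o+d*(z-o[2])/d[2]
def proj(c,P):
    K=np.array([[c["fx"],0,c["cx"]],[0,c["fy"],c["cy"]],[0,0,1]])
    return cv2.projectPoints(np.asarray(P,float).reshape(-1,3),np.asarray(c["rvec"],float),np.asarray(c["tvec"],float),K,None)[0].reshape(-1,2)
def crop(c,x,y,w,h,s,name):
    cv2.imwrite(name,cv2.resize(c["frame"][y:y+h,x:x+w],None,fx=s,fy=s,interpolation=cv2.INTER_CUBIC))
E
python3 - <<'E'
from h import *
c=eyes.camera("top"); crop(c,245,215,80,60,10,"pics/t_w.png"); crop(c,380,185,170,145,4,"pics/t_i.png")
s=eyes.camera("scene"); crop(s,310,210,90,65,8,"pics/s_w.png"); crop(s,190,220,100,110,5,"pics/s_i.png")
hsv=cv2.cvtColor(c["frame"],cv2.COLOR_BGR2HSV)
m=cv2.inRange(hsv,(15,60,90),(35,255,255)); m[:,:245]=0;m[:,325:]=0;m[:215]=0;m[270:]=0
k=cv2.findContours(m,cv2.RETR_EXTERNAL,cv2.CHAIN_APPROX_NONE)[0];k=max(k,key=cv2.contourArea)
print(cv2.boxPoints(cv2.minAreaRect(k)))
m=cv2.inRange(hsv,(0,0,110),(180,60,255)); m[:,:375]=0;m[:180]=0;m[335:]=0;m[:,560:]=0
k=cv2.findContours(m,cv2.RETR_EXTERNAL,cv2.CHAIN_APPROX_NONE)[0];k=max(k,key=cv2.contourArea)
print(cv2.approxPolyDP(k,3,True)[:,0])
E
```

```text
[[256.91895 246.4865 ]
 [260.75677 223.45946]
 [314.75677 232.45946]
 [310.91895 255.4865 ]]
[[375 180]
 [375 334]
 [492 334]
 [492 327]
 [502 331]
 [499 334]
 [559 334]
 [559 180]]
```

View pics/t_w.png

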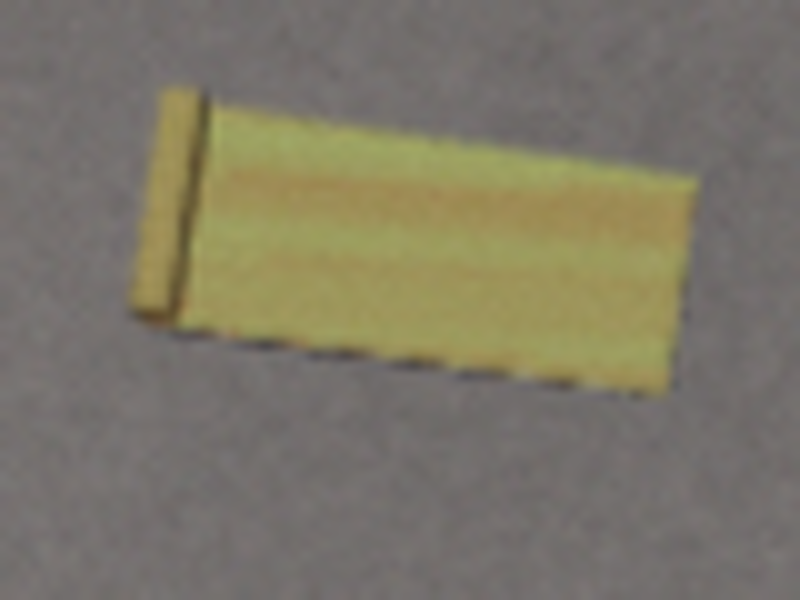

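View pics/t_i.png

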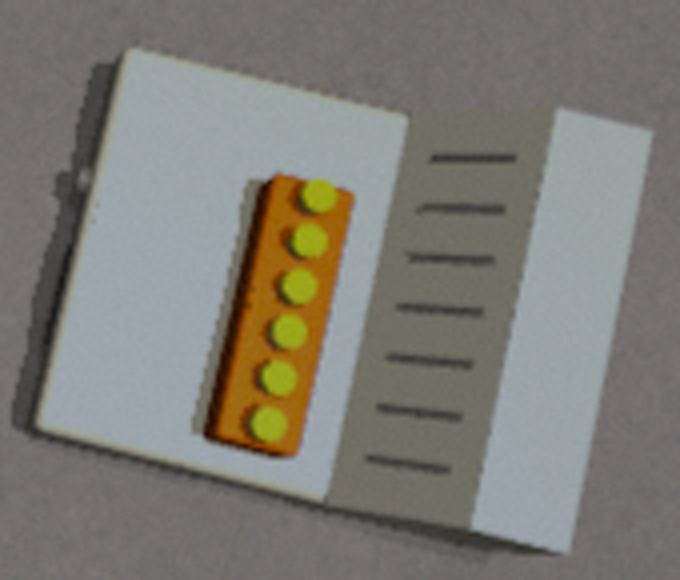

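View pics/s_w.png

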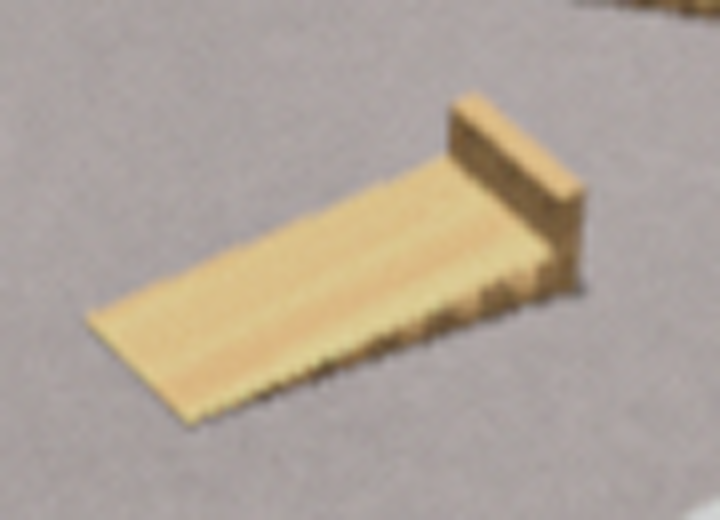

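View pics/s_i.png

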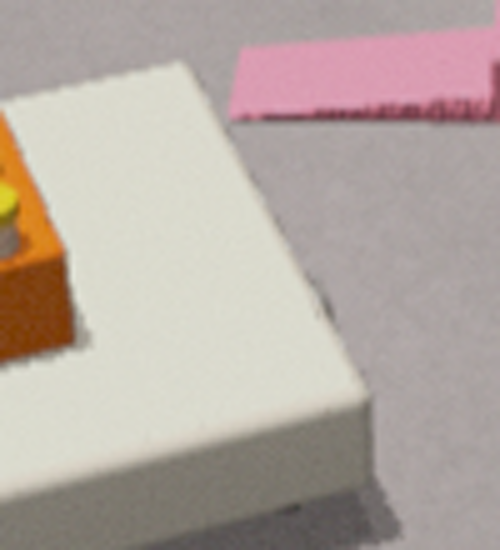

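```bash
cat >> h.py <<'E'
def un(p,off,s): return ((p[0]+.5)/s-.5+off[0],(p[1]+.5)/s-.5+off[1])
E
python3 - <<'E'
from h import *
np.set_printoptions(precision=1,suppress=True)
T=eyes.camera("top");S=eyes.camera("scene")
I=[onz(T,un(p,(380,185),4),63) for p in [(125,48),(38,430),(408,115),(327,500)]]
for p in I: print("inst top",p)
J=[onz(S,un(p,(190,220),5),63) for p in [(365,398),(182,65)]]
for p in J: print("inst scene",p)
# lsq fit of instrument
L=np.array([[-120,100],[-120,-100],[25,100],[25,-100]])
def fit(L,W):
    L=np.array(L,float);W=np.array(W)[:,:2]; a=L-L.mean(0);b=W-W.mean(0)
    th=np.arctan2((a[:,0]*b[:,1]-a[:,1]*b[:,0]).sum(),(a*b).sum())
    R=np.array([[np.cos(th),-np.sin(th)],[np.sin(th),np.cos(th)]]); t=W.mean(0)-R@L.mean(0)
    return th,t,R,(L@R.T+t-W)
th,t,R,res=fit(L,I); print("inst",th,t,"foot",R@[-95,78]+t,"\n",res)
W=[onz(T,un(p,(245,215),10),z) for p,z in [((697,177),2),((668,392),2),((163,90),30),((132,312),30)]]
LW=[[55,23],[55,-23],[-55,23],[-55,-23]]
th,t,R,res=fit(LW,W); print("wedge",th,t,"heel",R@[-55,0]+t,"\n",res)
W=[onz(S,un(p,(310,210),8),z) for p,z in [((192,425),2),((88,318),2),((585,187),30),((485,95),30)]]
th,t,R,res=fit(LW,W); print("wedgeS",th,t,"heel",R@[-55,0]+t,"\n",res)
W=[onz(T,uv,50) for uv in [(251,126),(310,125),(340,108),(407,114)]]; print(W)
E
```

```text
inst top [631.4 -35.1  63. ]
inst top [441.1   9.6  63. ]
inst top [ 598.8 -174.6   63. ]
inst top [ 409.2 -129.5   63. ]
inst scene [635.7 -38.8  63. ]
inst scene [444.9   8.1  63. ]
inst -1.8014519464576266 [ 509.3 -128.6] foot [606.9 -54. ] 
 [[ 2.6  0.4]
 [-1.8  1.4]
 [ 2.1 -1.2]
 [-3.  -0.7]]
wedge -1.6826855918237016 [550.3 215.4] heel [556.4 270.1] 
 [[ 0.2 -0.1]
 [-0.3 -0.4]
 [-0.1  0.2]
 [ 0.1  0.3]]
wedgeS -1.6924139953536725 [551.  217.1] heel [557.6 271.7] 
 [[-0.9  0.6]
 [ 0.6  0. ]
 [ 1.2  0.4]
 [-0.9 -1. ]]
[array([780.6, 291.4,  50. ]), array([783.8, 169.1,  50. ]), array([821.1, 107.4,  50. ]), array([809.1, -31.3,  50. ])]
```

Emit:
{"api": "play_rows", "payload": {
  "motion": [
    [460, -336, 0, 0, 0, -0.6, 0.4],
    [460, -336, 0, 0, 0, -0.6, 0.4],
    [460, -336, 0, 0, 0, -0.6, 0.4],
    [460, -336, 0, 0, 0, -0.6, 0.4],
    [460, -336, 0, 0, 0, -0.6, 0.4],
    [460, -336, 0, 0, 0, -0.6, 0.4],
    [460, -336, 0, 0, 0, -0.6, 0.4],
    [460, -336, 0, 0, 0, -0.6, 0.4],
    [460, -336, 0, 0, 0, -0.6, 0.4],
    [460, -336, 0, 0, 0, -0.6, 0.4]
  ]
}}

```text
time: 1.6
position: [553.4, -240.9, 250.8]
tool_rot: [-2.835, -1.35, -0.007]
contact_force: [-0.5, -0.0, -0.1]
gripper_width: 0.302
```

```bash
cat >> h.py <<'E'
def yaw(rv):
    R=cv2.Rodrigues(np.asarray(rv,float))[0]; return np.arctan2(R[1,0],R[0,0]),R
def rows(cmd,targets):
    # cmd=(x,y,z,yaw) commanded ; prints tool rows for world targets
    a=cmd[3]
    for X,Y,Z,w in targets:
        dx,dy=X-cmd[0],Y-cmd[1]
        d=(w-a+np.pi)%(2*np.pi)-np.pi
        print([round(dx*np.cos(a)+dy*np.sin(a),1),round(dx*np.sin(a)-dy*np.cos(a),1),round(cmd[2]-Z,1),0,0,round(-d,3)])
def st():
    s=manip.sense(); print("t",round(s["time"],2),"pos",np.round(s["position"],1),"yaw",round(yaw(s["tool_rot"])[0],3),"z",np.round(yaw(s["tool_rot"])[1][:,2],3),"F",np.round(s["contact_force"],2),"w",round(s["gripper_width"],3),"tip",manip.tip_extent)
E
python3 - <<'E'
from h import *
st()
rows((549.1,-247.3,250.3,.879),[(562,311,250.3,1.455)])
E
```

```text
t 1.6 pos [ 553.4 -240.9  250.8] yaw 0.889 z [ 0.003  0.003 -1.   ] F [-0.47 -0.   -0.05] w 0.302 tip 19.0
[np.float64(438.2), np.float64(-346.2), 0.0, 0, 0, -0.576]
```

Emit:
{"api": "play_rows", "payload": {
  "motion": [
    [438, -346, 0, 0, 0, -0.576, 0.4],
    [438, -346, 0, 0, 0, -0.576, 0.4],
    [438, -346, 0, 0, 0, -0.576, 0.4],
    [438, -346, 0, 0, 0, -0.576, 0.4],
    [438, -346, 0, 0, 0, -0.576, 0.4],
    [438, -346, 0, 0, 0, -0.576, 0.4],
    [438, -346, 0, 0, 0, -0.576, 0.4],
    [438, -346, 0, 0, 0, -0.576, 0.4],
    [438, -346, 0, 0, 0, -0.576, 0.4],
    [438, -346, 0, 0, 0, -0.576, 0.4]
  ]
}}

```text
time: 2.85
position: [561.0, 317.1, 250.8]
tool_rot: [-2.336, -2.096, -0.006]
contact_force: [-0.1, -0.9, -0.1]
gripper_width: 0.302
```

Emit:
{"api": "play_rows", "payload": {
  "motion": [
    [0, 0, 60, 0, 0, 0, 0.4],
    [0, 0, 120, 0, 0, 0, 0.4],
    [0, 0, 180, 0, 0, 0, 0.4],
    [0, 0, 190, 0, 0, 0, 0.4],
    [0, 0, 190, 0, 0, 0, 0.4],
    [0, 0, 190, 0, 0, 0, 0.4]
  ]
}}

```text
time: 3.6
position: [564.3, 311.4, 63.0]
tool_rot: [2.346, 2.088, 0.008]
contact_force: [-0.2, -0.7, 0.2]
gripper_width: 0.297
```

Run:
```python
from h import *
st()
S=eyes.camera("scene");crop(S,280,60,200,220,2.7,"pics/s1.png")
w=eyes.camera("wrist");cv2.imwrite("pics/w1.png",w["frame"])
s=manip.sense(); p=s["position"]; print(proj(S,[p,p-[0,0,19]]))
```

```text
t 3.6 pos [564.3 311.4  63. ] yaw 1.454 z [ 0.004  0.002 -1.   ] F [-0.23 -0.75  0.25] w 0.297 tip 19.0
[[395.100647   207.60297377]
 [394.25746313 215.89194521]]
```

View pics/s1.png

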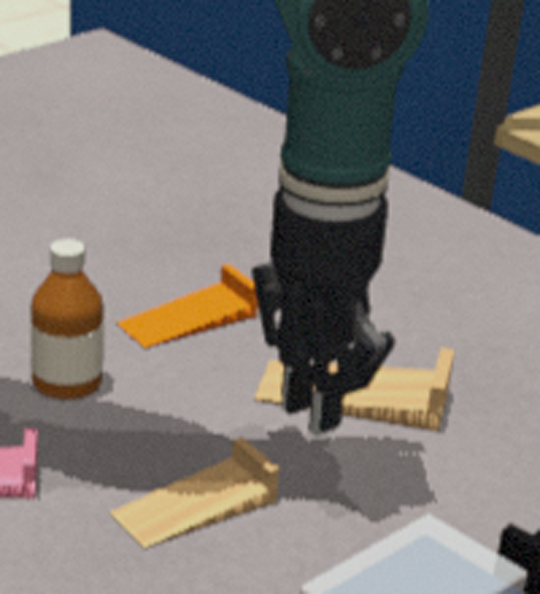

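View pics/w1.png

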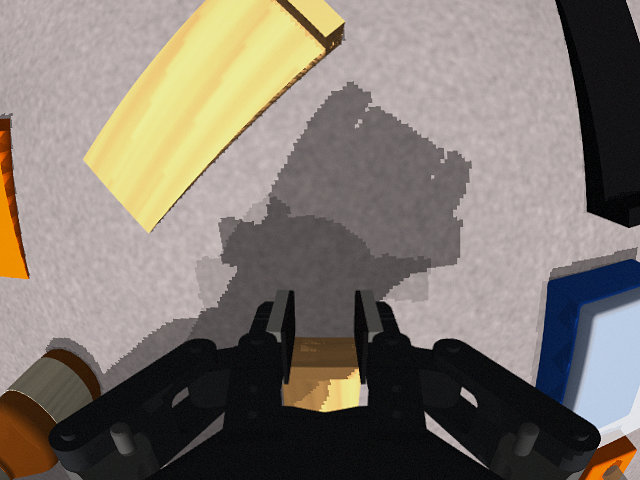

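The wrist view shows the wedge centred between the fingers (280–365, against fingers at 290–360). The fingertips sit where the 19 mm tip extent predicts. I'll lower the tool next.

Emit:
{"api": "play_rows", "payload": {
  "motion": [
    [0, 0, 15, 0, 0, 0, 0.4],
    [0, 0, 32, 0, 0, 0, 0.4],
    [0, 0, 32, 0, 0, 0, 0.4],
    [0, 0, 32, 0, 0, 0, 0.4]
  ]
}}

```text
time: 4.2
position: [562.0, 310.6, 27.7]
tool_rot: [-2.346, -2.089, 0.001]
contact_force: [0.1, 0.7, 0.3]
gripper_width: 0.301
```

Run:
```python
from h import *
st()
```

```text
t 4.2 pos [562.  310.6  27.7] yaw 1.455 z [-0.001 -0.    -1.   ] F [0.11 0.68 0.31] w 0.301 tip 19.0
```

Run:
```python
from h import *
from scipy.optimize import brentq
foot=np.array([608.5,-55]); heel=np.array([557.,271.]); th0=-1.687; A=140
def path(s,thf):
    p=heel.copy();th=th0;n=max(1,int(s/0.5))
    ds=s/n
    for i in range(n):
        u=(i+.5)*ds
        th=th0+(thf-th0)*min(u/A,1); p=p+ds*np.array([np.cos(th),np.sin(th)])
    return p,th
def f(thf):
    p,_=path(A,thf); d=foot-p; return np.arctan2(d[1],d[0])-thf
thf=brentq(f,-1.6,-1.0); p,_=path(A,thf); L=np.linalg.norm(foot-p); print("thf",thf,p,L)
# end: thin end 10mm short of foot centre-10
send=A+L-110-15; print("send",send)
S=np.arange(0,send+1,10)
cmd=(562.,311.,28.3,1.455)
out=[]
for s in list(S)+[send]:
    q,th=path(s,thf) if s>0 else (heel,th0)
    t=q-11*np.array([np.cos(th),np.sin(th)]); out.append((t[0],t[1],28.3,th+np.pi)); 
print(np.round(out[::1],3))
rows(cmd,out[:9])
```

```text
thf -1.3414994376280827 [564.87301205 131.91793701] 191.94173400241547
send 206.9417340024155
[[558.275 281.926  28.3     1.455]
 [556.975 272.007  28.3     1.479]
 [555.914 262.061  28.3     1.503]
 [555.098 252.091  28.3     1.528]
 [554.528 242.104  28.3     1.553]
 [554.205 232.106  28.3     1.577]
 [554.129 222.103  28.3     1.602]
 [554.3   212.101  28.3     1.627]
 [554.717 202.106  28.3     1.651]
 [555.381 192.125  28.3     1.676]
 [556.292 182.163  28.3     1.701]
 [557.447 172.227  28.3     1.725]
 [558.848 162.322  28.3     1.75 ]
 [560.492 152.455  28.3     1.775]
 [562.379 142.632  28.3     1.799]
 [564.646 132.892  28.3     1.8  ]
 [566.919 123.153  28.3     1.8  ]
 [569.192 113.415  28.3     1.8  ]
 [571.465 103.677  28.3     1.8  ]
 [573.737  93.939  28.3     1.8  ]
 [576.01   84.2    28.3     1.8  ]
 [577.588  77.44   28.3     1.8  ]]
[np.float64(-29.3), np.float64(-0.3), 0.0, 0, 0, 0.0]
[np.float64(-39.3), np.float64(-0.5), 0.0, 0, 0, np.float64(-0.024)]
[np.float64(-49.3), np.float64(-0.4), 0.0, 0, 0, np.float64(-0.048)]
[np.float64(-59.3), np.float64(-0.0), 0.0, 0, 0, np.float64(-0.073)]
[np.float64(-69.3), np.float64(0.5), 0.0, 0, 0, np.float64(-0.098)]
[np.float64(-79.3), np.float64(1.4), 0.0, 0, 0, np.float64(-0.122)]
[np.float64(-89.2), np.float64(2.5), 0.0, 0, 0, np.float64(-0.147)]
[np.float64(-99.1), np.float64(3.8), 0.0, 0, 0, np.float64(-0.172)]
[np.float64(-109.0), np.float64(5.3), 0.0, 0, 0, np.float64(-0.196)]
```

Emit:
{"api": "play_rows", "payload": {
  "motion": [
    [-14, 0, 0, 0, 0, 0, 0.4],
    [-26, 0, 0, 0, 0, 0, 0.4],
    [-32, 0, 0, 0, 0, 0, 0.4],
    [-40, -0.5, 0, 0, 0, -0.024, 0.4],
    [-50, -0.4, 0, 0, 0, -0.048, 0.4],
    [-59, 0, 0, 0, 0, -0.073, 0.4],
    [-69, 0.5, 0, 0, 0, -0.098, 0.4],
    [-79, 1.4, 0, 0, 0, -0.122, 0.4],
    [-89, 2.5, 0, 0, 0, -0.147, 0.4],
    [-89, 2.5, 0, 0, 0, -0.147, 0.4]
  ]
}}

```text
time: 5.45
position: [554.5, 219.9, 28.1]
tool_rot: [2.188, 2.253, -0.003]
contact_force: [-0.8, -0.5, -0.7]
gripper_width: 0.297
```

Run:
```python
from h import *
st()
S=eyes.camera("scene");crop(S,220,110,220,200,2.8,"pics/s2.png")
w=eyes.camera("wrist");cv2.imwrite("pics/w2.png",w["frame"])
T=eyes.camera("top");crop(T,245,170,190,140,4,"pics/t2.png")
```

```text
t 5.45 pos [554.5 219.9  28.1] yaw 1.6 z [-0.001 -0.002 -1.   ] F [-0.84 -0.49 -0.71] w 0.297 tip 19.0
```

View pics/s2.png

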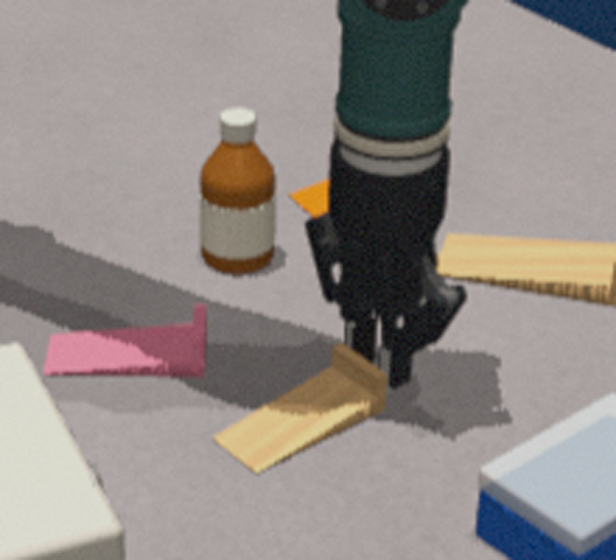

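View pics/t2.png

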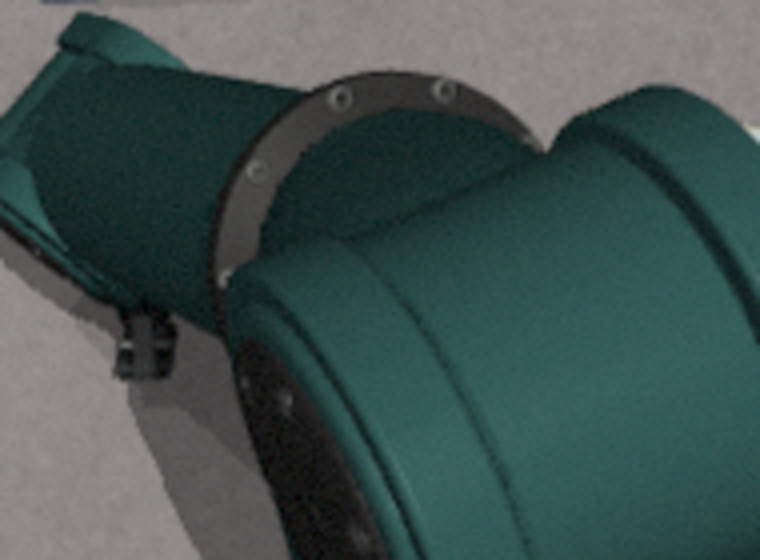

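View pics/w2.png

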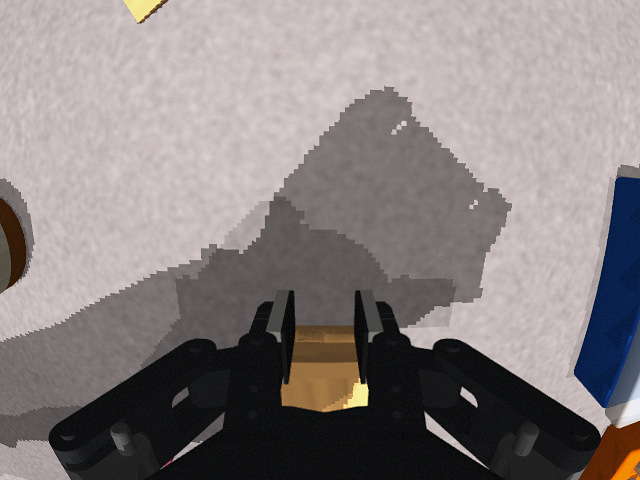

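Both fingers are on the heel and the wedge is still centred and turning with the tool. I'll check its heading from the thin-end corners in the scene view.

Run:
```python
from h import *
S=eyes.camera("scene")
a=onz(S,un((214,440),(220,110),2.8),2);b=onz(S,un((260,472),(220,110),2.8),2)
print(a,b,"len",np.linalg.norm(a-b)); m=(a+b)/2; s=manip.sense();p=s["position"]; d=m-p
print("heading by tcp->thin",np.arctan2(d[1],d[0]),"dist",np.hypot(d[0],d[1]),"edge heading",np.arctan2(*(b-a)[1::-1])-np.pi/2)
# commanded now
a=1.455;X,Y=562-89*np.cos(a)+2.5*np.sin(a),311-89*np.sin(a)-2.5*np.cos(a);print("cmd",X,Y)
```

```text
[536.98574251  96.35362442   2.        ] [581.20156049 100.55390672   2.        ] len 44.4148728581953
heading by tcp->thin -1.5333756521649027 dist 123.82113400743305 edge heading -1.4760855210733137
cmd 554.2004007594333 222.3071803825893
```

Run:
```python
from h import *
rows((554.2,222.3,28.3,1.602),[(554.3,212.1,28.3,1.627),(554.717,202.106,28.3,1.651),(556.3,182.2,28.3,1.701),(558.8,162.3,28.3,1.75),(562.4,142.6,28.3,1.799),(566.9,123.15,28.3,1.8),(571.5,103.7,28.3,1.8)])
```

```text
[np.float64(-10.2), np.float64(-0.2), 0.0, 0, 0, -0.025]
[np.float64(-20.2), np.float64(-0.1), 0.0, 0, 0, -0.049]
[np.float64(-40.1), np.float64(0.8), 0.0, 0, 0, -0.099]
[np.float64(-60.1), np.float64(2.7), 0.0, 0, 0, -0.148]
[np.float64(-79.9), np.float64(5.7), 0.0, 0, 0, -0.197]
[np.float64(-99.5), np.float64(9.6), 0.0, 0, 0, -0.198]
[np.float64(-119.1), np.float64(13.6), 0.0, 0, 0, -0.198]
```

Emit:
{"api": "play_rows", "payload": {
  "motion": [
    [-10, -0.2, 0, 0, 0, -0.025, 0.4],
    [-20, -0.1, 0, 0, 0, -0.049, 0.4],
    [-30, 0.3, 0, 0, 0, -0.074, 0.4],
    [-40, 0.8, 0, 0, 0, -0.099, 0.4],
    [-50, 1.6, 0, 0, 0, -0.123, 0.4],
    [-60, 2.7, 0, 0, 0, -0.148, 0.4],
    [-70, 4, 0, 0, 0, -0.173, 0.4],
    [-80, 5.7, 0, 0, 0, -0.198, 0.4],
    [-90, 7.7, 0, 0, 0, -0.198, 0.4],
    [-100, 9.7, 0, 0, 0, -0.198, 0.4]
  ]
}}

```text
time: 6.9
position: [567.5, 121.5, 28.3]
tool_rot: [1.953, 2.461, -0.0]
contact_force: [-0.2, 0.8, 0.5]
gripper_width: 0.3
```

Run:
```python
from h import *
st()
S=eyes.camera("scene");crop(S,200,180,190,140,4,"pics/s3.png")
T=eyes.camera("top");crop(T,245,170,190,140,4,"pics/t3.png")
w=eyes.camera("wrist");cv2.imwrite("pics/w3.png",w["frame"])
```

```text
t 6.9 pos [567.5 121.5  28.3] yaw 1.8 z [ 0. -0. -1.] F [-0.23  0.82  0.47] w 0.3 tip 19.0
```

View pics/s3.png

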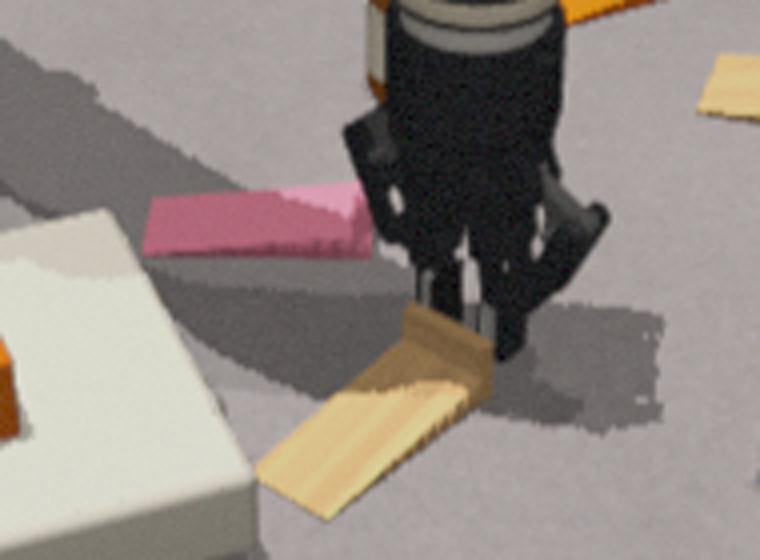

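View pics/w3.png

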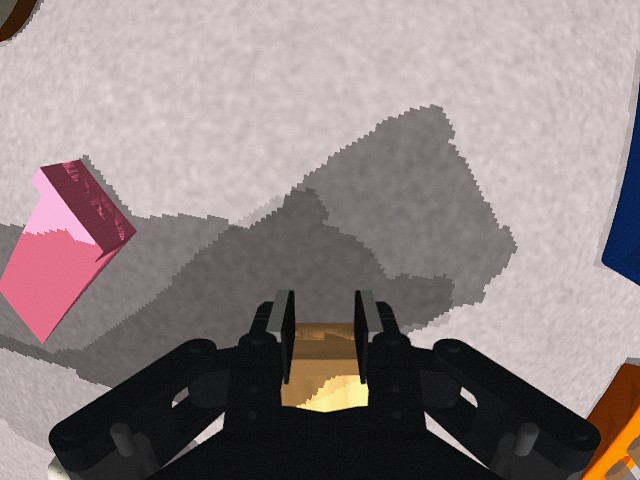

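View pics/t3.png

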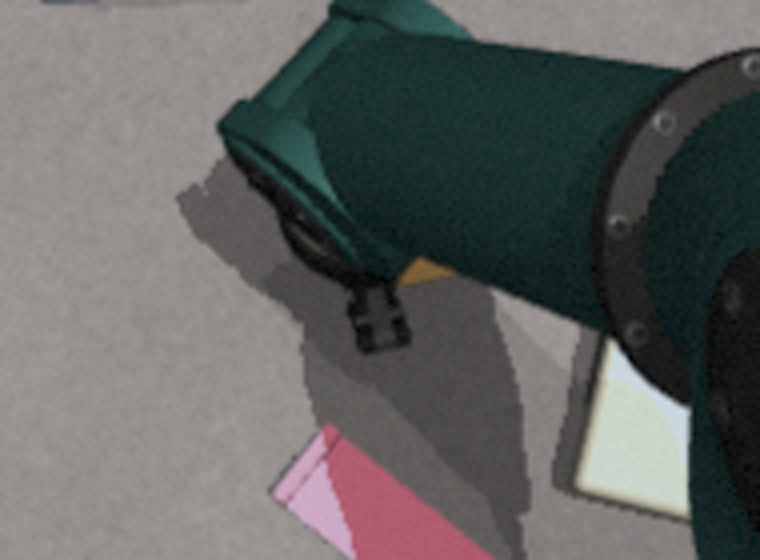

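Run:
```python
from h import *
S=eyes.camera("scene")
a=onz(S,un((256,470),(200,180),4),2);b=onz(S,un((327,520),(200,180),4),2)
print(a,b,"len",np.linalg.norm(a-b)); m=(a+b)/2; s=manip.sense();p=s["position"]; d=m-p
print("heading by tcp->thin",np.arctan2(d[1],d[0]),"dist",np.hypot(d[0],d[1]),"edge heading",np.arctan2(*(b-a)[1::-1])-np.pi/2)
# side long edge: thin corner b to heel base corner
h=onz(S,un((492,403),(200,180),4),0); print(h, np.arctan2(*(b-h)[1::-1]))
f=np.array([608.5,-55]); print("foot from tcp heading",np.arctan2(f[1]-p[1],f[0]-p[0]),np.hypot(*(f-p[:2])))
a=1.602;X,Y=554.2-100*np.cos(a)+9.7*np.sin(a),222.3-100*np.sin(a)-9.7*np.cos(a);print("cmd",X,Y)
```

```text
[572.16041861   2.27485599   2.        ] [616.4238608    8.56269148   2.        ] len 44.70782022911248
heading by tcp->thin -1.3430408019582558 dist 119.40534925843498 edge heading -1.4296856327731902
[594.72195094 112.89308673   0.        ] -1.3657095149639955
foot from tcp heading -1.3419447601332908 181.47197058155484
cmd 567.0151390649844 122.65130602589359
```

The heading (−1.343 to −1.366) points at the foot (−1.342), which is about 60 mm ahead of the thin end. I'll go in to just before the earliest contact.

Emit:
{"api": "play_rows", "payload": {
  "motion": [
    [-9, 0, 0, 0, 0, 0, 0.4],
    [-18, 0, 0, 0, 0, 0, 0.4],
    [-27, 0, 0, 0, 0, 0, 0.4],
    [-36, 0, 0, 0, 0, 0, 0.4],
    [-45, 0, 0, 0, 0, 0, 0.4],
    [-53, 0, 0, 0, 0, 0, 0.4],
    [-60, 0, 0, 0, 0, 0, 0.4],
    [-64, 0, 0, 0, 0, 0, 0.4],
    [-67, 0, 0, 0, 0, 0, 0.4],
    [-68, 0, 0, 0, 0, 0, 0.4]
  ]
}}

```text
time: 8.35
position: [582.7, 55.9, 28.2]
tool_rot: [-1.953, -2.461, 0.0]
contact_force: [0.4, 0.5, 0.2]
gripper_width: 0.301
```

Run:
```python
from h import *
st()
S=eyes.camera("scene");crop(S,190,210,150,125,5,"pics/s4.png");cv2.imwrite("pics/s4f.png",S["frame"])
```

```text
t 8.35 pos [582.7  55.9  28.2] yaw 1.8 z [-0. -0. -1.] F [0.39 0.49 0.22] w 0.301 tip 19.0
```

View pics/s4.png

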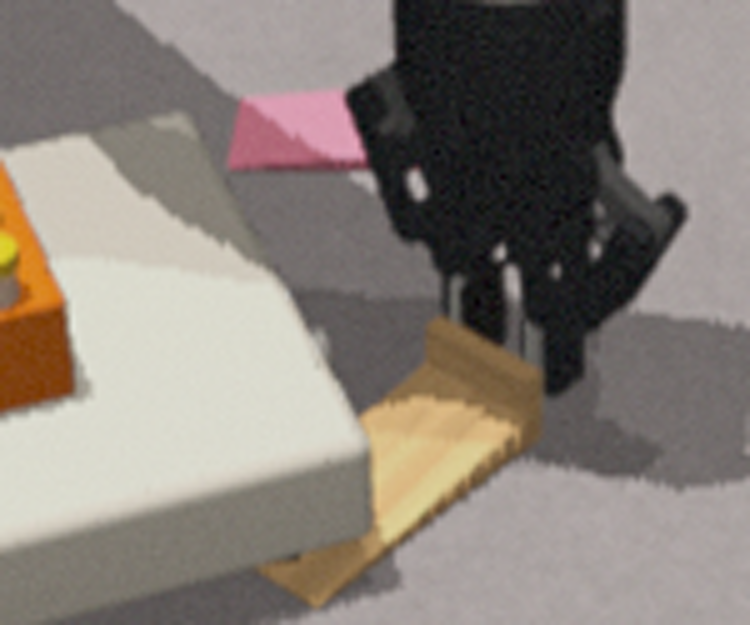

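Run:
```python
from h import *
S=eyes.camera("scene")
def cr(P): 
    q=proj(S,P); return np.round((q-[190,210]+.5)*5-.5,0)
print("foot",cr([[608.5,-55,6],[608.5,-55,20]]))
print("foot2 (+95,78)", )
p=np.array([582.2,56.6]);th=1.8-np.pi;u=np.array([np.cos(th),np.sin(th)]);v=np.array([-u[1],u[0]])
for s in(-23,23):
    q=p+121*u+s*v;r=p+11*u+s*v;print(s,cr([[*q,2],[*r,0]]))
print(proj(S,[[608.5,-55,6]]))
```

```text
foot [[284. 556.]
 [282. 524.]]
foot2 (+95,78)
-23 [[220. 544.]
 [446. 384.]]
23 [[321. 607.]
 [545. 440.]]
[[246.36956855 320.84085894]]
```

The foot shows at about (292,555) in the crop. I predicted (284,556), so it's about on the wedge axis. From here I'll push in small steps and watch the force.

Emit:
{"api": "play_rows", "payload": {
  "motion": [
    [-2, 0, 0, 0, 0, 0, 0.4],
    [-4, 0, 0, 0, 0, 0, 0.4],
    [-5, 0, 0, 0, 0, 0, 0.4],
    [-6, 0, 0, 0, 0, 0, 0.4],
    [-7, 0, 0, 0, 0, 0, 0.4],
    [-8, 0, 0, 0, 0, 0, 0.4]
  ]
}}

```text
time: 9.2
position: [584.6, 48.2, 28.3]
tool_rot: [-1.953, -2.461, 0.0]
contact_force: [0.4, 0.4, -1.1]
gripper_width: 0.301
```

Emit:
{"api": "play_rows", "payload": {
  "motion": [
    [-1, 0, 0, 0, 0, 0, 0.4],
    [-2, 0, 0, 0, 0, 0, 0.4],
    [-3, 0, 0, 0, 0, 0, 0.4],
    [-4, 0, 0, 0, 0, 0, 0.4]
  ]
}}

```text
time: 9.7
position: [585.5, 44.3, 28.3]
tool_rot: [-1.953, -2.461, 0.0]
contact_force: [-0.6, 0.2, -0.7]
gripper_width: 0.3
```

Emit:
{"api": "play_rows", "payload": {
  "motion": [
    [-1, 0, 0, 0, 0, 0, 0.4],
    [-2, 0, 0, 0, 0, 0, 0.4],
    [-3, 0, 0, 0, 0, 0, 0.4],
    [-4, 0, 0, 0, 0, 0, 0.4]
  ]
}}

```text
time: 10.2
position: [586.4, 40.4, 28.3]
tool_rot: [-1.953, -2.461, -0.0]
contact_force: [-0.0, 0.3, -0.3]
gripper_width: 0.298
```

Emit:
{"api": "play_rows", "payload": {
  "motion": [
    [-1, 0, 0, 0, 0, 0, 0.4],
    [-2, 0, 0, 0, 0, 0, 0.4],
    [-3, 0, 0, 0, 0, 0, 0.4],
    [-4, 0, 0, 0, 0, 0, 0.4]
  ]
}}

```text
time: 10.7
position: [587.2, 37.0, 28.3]
tool_rot: [-1.953, -2.461, -0.001]
contact_force: [-0.5, 1.1, 0.8]
gripper_width: 0.302
```

Emit:
{"api": "play_rows", "payload": {
  "motion": [
    [-1, 0, 0, 0, 0, 0, 0.4],
    [-2, 0, 0, 0, 0, 0, 0.4],
    [-3, 0, 0, 0, 0, 0, 0.4],
    [-3, 0, 0, 0, 0, 0, 0.4]
  ]
}}

```text
time: 11.2
position: [587.9, 34.7, 28.3]
tool_rot: [-1.952, -2.461, -0.002]
contact_force: [-1.0, 4.2, 0.0]
gripper_width: 0.301
```

Emit:
{"api": "play_rows", "payload": {
  "motion": [
    [-1, 0, 0, 0, 0, 0, 0.4],
    [-2, 0, 0, 0, 0, 0, 0.4],
    [-3, 0, 0, 0, 0, 0, 0.4],
    [-3, 0, 0, 0, 0, 0, 0.4]
  ]
}}

```text
time: 11.7
position: [588.3, 32.9, 28.3]
tool_rot: [-1.95, -2.461, -0.003]
contact_force: [-1.5, 6.7, -0.1]
gripper_width: 0.303
```

Run:
```python
from h import *
st()
S=eyes.camera("scene");crop(S,190,210,150,125,5,"pics/s5.png");st()
w=eyes.camera("wrist");cv2.imwrite("pics/w5.png",w["frame"]);st()
```

```text
t 11.7 pos [588.3  32.9  28.3] yaw 1.801 z [ 0.     0.003 -1.   ] F [-1.46  6.74 -0.07] w 0.303 tip 19.0
t 11.75 pos [588.4  32.9  28.4] yaw 1.801 z [ 0.     0.003 -1.   ] F [-0.78  6.91 -0.14] w 0.297 tip 19.0
t 11.8 pos [588.4  32.9  28.3] yaw 1.801 z [ 0.     0.003 -1.   ] F [-1.89  7.12  0.36] w 0.3 tip 19.0
```

View pics/s5.png

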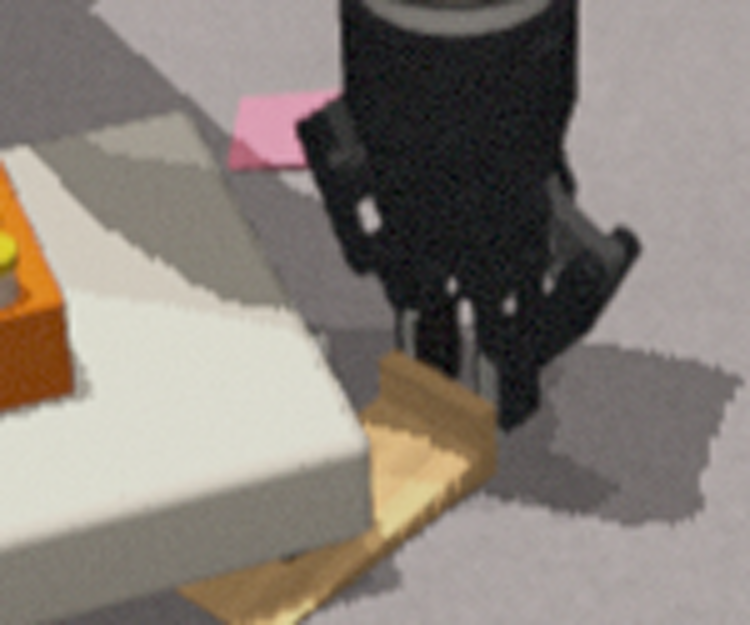

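The push reads about 7 N, the instrument's deck corner hasn't moved, and the wedge is snug. I'll back off, raise the tool and shut the fingers.

Emit:
{"api": "play_rows", "payload": {
  "motion": [
    [2, 0, 0, 0, 0, 0, 0.4],
    [8, 0, 0, 0, 0, 0, 0.4],
    [20, 0, 0, 0, 0, 0, 0.4],
    [35, 0, 0, 0, 0, 0, 0.4],
    [40, 0, 0, 0, 0, 0, 0.4],
    [40, 0, -40, 0, 0, 0, 0.4],
    [40, 0, -85, 0, 0, 0, 1],
    [40, 0, -110, 0, 0, 0, 1],
    [40, 0, -110, 0, 0, 0, 1],
    [40, 0, -110, 0, 0, 0, 1]
  ]
}}

```text
time: 13.05
position: [578.9, 69.4, 137.6]
tool_rot: [-1.953, -2.46, 0.002]
contact_force: [0.6, -0.6, -0.0]
gripper_width: -0.003
```

Run:
```python
from h import *
st()
S=eyes.camera("scene");crop(S,190,170,150,155,4,"pics/s6.png")
T=eyes.camera("top");crop(T,330,170,150,140,4,"pics/t6.png")
w=eyes.camera("wrist");cv2.imwrite("pics/w6.png",w["frame"])
```

```text
t 13.05 pos [578.9  69.4 137.6] yaw 1.8 z [-0.001 -0.001 -1.   ] F [ 0.55 -0.63 -0.04] w -0.003 tip 19.0
```

View pics/s6.png

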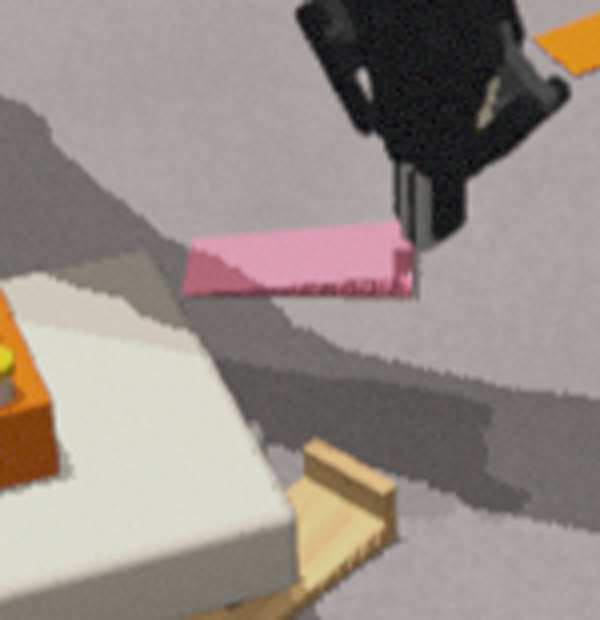

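View pics/w6.png

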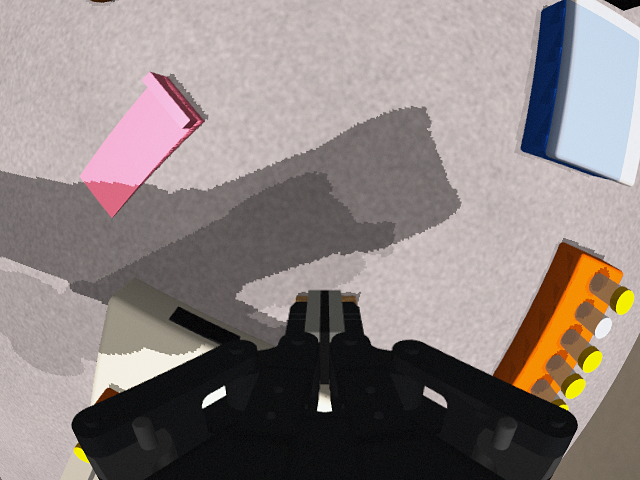

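Emit:
{"api": "play_rows", "payload": {
  "motion": [
    [-50, 0, 0, 0, 0, 0, 1],
    [-100, 0, 0, 0, 0, 0, 1],
    [-128, 0, 0, 0, 0, 0, 1],
    [-128, 0, 15, 0, 0, 0, 1],
    [-128, 0, 35, 0, 0, 0, 1],
    [-128, 0, 44, 0, 0, 0, 1],
    [-128, 0, 44, 0, 0, 0, 1],
    [-128, 0, 44, 0, 0, 0, 1]
  ]
}}

```text
time: 14.2
position: [608.9, -54.0, 94.5]
tool_rot: [1.951, 2.462, 0.001]
contact_force: [-0.4, 0.2, -0.1]
gripper_width: 0.001
```

Run:
```python
from h import *
st()
S=eyes.camera("scene");crop(S,170,170,170,155,4,"pics/s7.png")
def cr(P): 
    q=proj(S,P); return np.round((q-[170,170]+.5)*4-.5,0)
u=np.array([.2272,-.9738]);v=np.array([.9738,.2272]);h=np.array([590.9,22.2])
print("tip",cr([[*manip.sense()["position"][:2],manip.sense()["position"][2]-19],[608.5,-55,63]]),"heel pred",cr([[*(h+23*v),30],[*(h-23*v),30],[*(h+23*v),0]]))
```

```text
t 14.2 pos [608.9 -54.   94.5] yaw 1.801 z [ 0.  0. -1.] F [-0.41  0.21 -0.14] w 0.001 tip 19.0
tip [[300. 473.]
 [299. 498.]] heel pred [[479. 487.]
 [398. 442.]
 [480. 542.]]
```

View pics/s7.png

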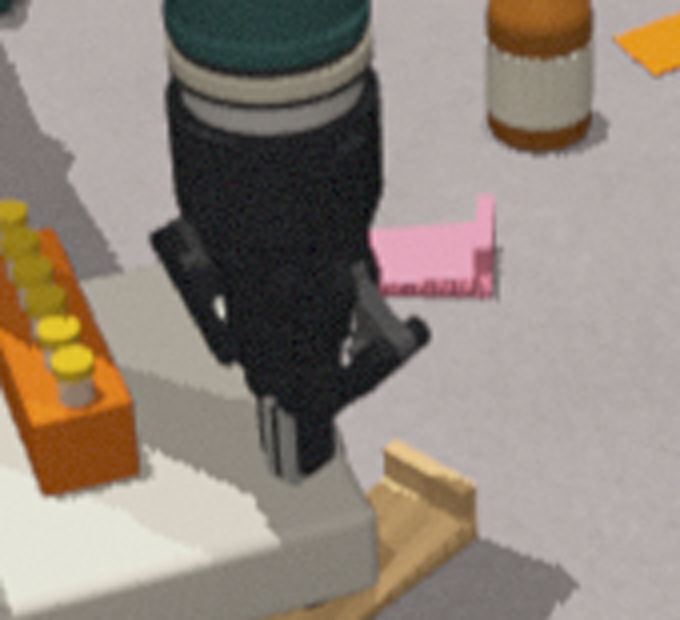

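The wedge heel hasn't moved and the fingertip is above the corner. Now the press.

Emit:
{"api": "play_rows", "payload": {
  "motion": [
    [0, 0, 4, 0, 0, 0, 1],
    [0, 0, 8, 0, 0, 0, 1],
    [0, 0, 9, 0, 0, 0, 1],
    [0, 0, 10, 0, 0, 0, 1],
    [0, 0, 11, 0, 0, 0, 1],
    [0, 0, 11, 0, 0, 0, 1]
  ]
}}

```text
time: 15.0
position: [608.6, -55.0, 83.3]
tool_rot: [-1.953, -2.461, 0.0]
contact_force: [0.5, -0.7, -0.3]
gripper_width: -0.004
```

Emit:
{"api": "play_rows", "payload": {
  "motion": [
    [0, 0, 0.5, 0, 0, 0, 1],
    [0, 0, 1, 0, 0, 0, 1],
    [0, 0, 1.5, 0, 0, 0, 1],
    [0, 0, 1.5, 0, 0, 0, 1]
  ]
}}

```text
time: 15.5
position: [608.7, -54.9, 82.2]
tool_rot: [1.953, 2.46, -0.0]
contact_force: [-1.5, -0.1, 5.1]
gripper_width: 0.0
```

Emit:
{"api": "play_rows", "payload": {
  "motion": [
    [0, 0, 0.5, 0, 0, 0, 1],
    [0, 0, 1, 0, 0, 0, 1],
    [0, 0, 1, 0, 0, 0, 1],
    [0, 0, 1, 0, 0, 0, 1]
  ]
}}

```text
time: 16.0
position: [608.8, -54.9, 82.1]
tool_rot: [1.953, 2.46, -0.001]
contact_force: [-2.6, -1.0, 11.0]
gripper_width: -0.002
```

Run:
```python
from h import *
st()
S=eyes.camera("scene");crop(S,170,170,170,155,4,"pics/s8.png");st()
```

```text
t 16.0 pos [608.8 -54.9  82.1] yaw 1.8 z [ 0.    -0.001 -1.   ] F [-2.6  -0.96 11.04] w -0.002 tip 19.0
t 16.05 pos [608.8 -54.9  82.1] yaw 1.8 z [ 0.    -0.001 -1.   ] F [-3.07  0.38 10.04] w -0.005 tip 19.0
```

The press reads 10–11 N and the corner dropped only about 0.1 mm between 5 and 11 N. It doesn't rock. I'll hold briefly, then withdraw.

Emit:
{"api": "play_rows", "payload": {
  "motion": [
    [0, 0, 0, 0, 0, 0, 1],
    [0, 0, 0, 0, 0, 0, 1],
    [0, 0, -1, 0, 0, 0, 1],
    [0, 0, -3, 0, 0, 0, 1],
    [0, 0, -10, 0, 0, 0, 1],
    [0, 0, -40, 0, 0, 0, 1],
    [0, 0, -90, 0, 0, 0, 1],
    [0, 0, -140, 0, 0, 0, 1],
    [0, 0, -170, 0, 0, 0, 1],
    [0, 0, -170, 0, 0, 0, 1]
  ]
}}

```text
time: 17.3
position: [610.4, -54.6, 253.8]
tool_rot: [1.95, 2.457, 0.006]
contact_force: [-0.2, -0.4, -0.3]
gripper_width: 0.0
```

Emit:
{"api": "play_rows", "payload": {
  "motion": [
    [60, 0, 0, 0, 0, 0, 1],
    [120, 0, 0, 0, 0, 0, 1],
    [180, 0, 0, 0, 0, 0, 1],
    [240, 0, 0, 0, 0, 0, 1],
    [300, 0, 0, 0, 0, 0, 1],
    [300, 0, 0, 0, 0, 0, 1],
    [300, 0, 0, 0, 0, 0, 1]
  ]
}}

```text
time: 18.18
position: [539.9, 236.4, 249.5]
tool_rot: [-1.952, -2.461, 0.004]
contact_force: [-0.4, -1.2, 0.3]
gripper_width: 0.002
```

Run:
```python
from h import *
st()
S=eyes.camera("scene");crop(S,170,170,170,155,4,"pics/s9.png")
T=eyes.camera("top");crop(T,330,170,220,160,3.6,"pics/t9.png")
```

```text
t 18.18 pos [539.9 236.4 249.5] yaw 1.8 z [-0.002 -0.002 -1.   ] F [-0.4  -1.24  0.29] w 0.002 tip 19.0
```

View pics/s9.png

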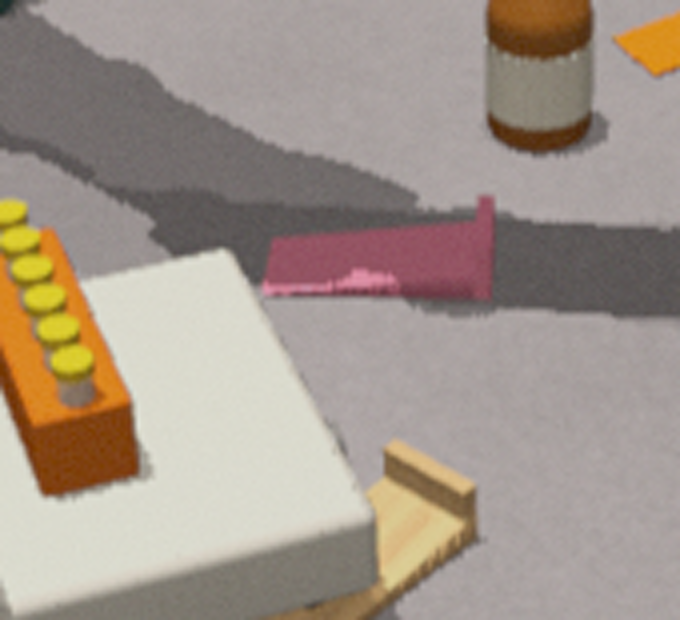

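View pics/t9.png

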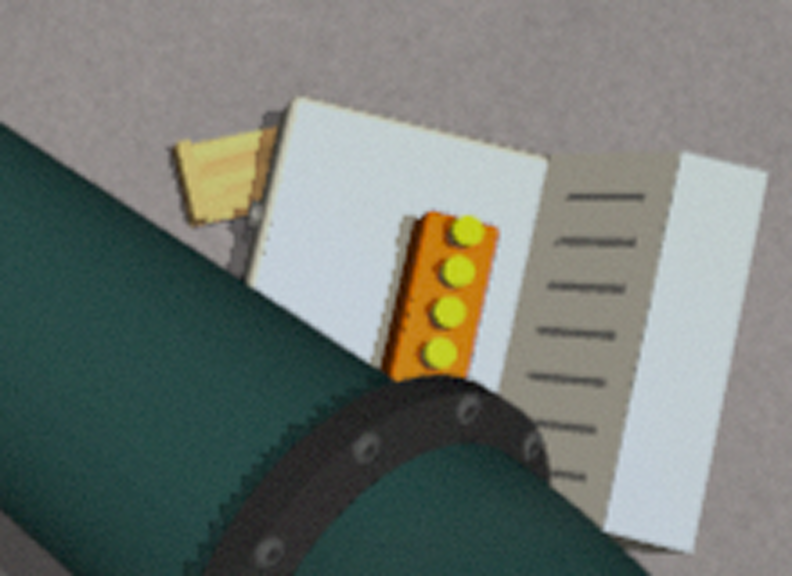

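Run:
```python
from h import *
for n,roi in [("top",(460,205,85,110)),("scene",(80,215,105,140))]:
    a=cv2.cvtColor(cv2.imread(f"pics/{n}0.png"),cv2.COLOR_BGR2GRAY).astype(np.float32);b=cv2.cvtColor(eyes.camera(n)["frame"],cv2.COLOR_BGR2GRAY).astype(np.float32)
    x,y,w,h=roi
    M=np.eye(2,3,dtype=np.float32)
    cc,M=cv2.findTransformECC(a[y:y+h,x:x+w],b[y:y+h,x:x+w],M,cv2.MOTION_EUCLIDEAN); print(n,cc,M)
    print(M@[w/2,h/2,1]-[w/2,h/2])
```

```text
top 0.7564633319343601 [[ 0.9999943  -0.00338155  0.3653841 ]
 [ 0.00338155  0.9999943  -0.57428396]]
[ 0.17915579 -0.43088289]
scene 0.9832727423548839 [[ 1.0000000e+00  1.6698398e-04 -1.5615979e-01]
 [-1.6698398e-04  1.0000000e+00 -7.9723500e-02]]
[-0.14447091 -0.08849016]
```

The instrument has moved less than 1 mm. I'll hand in.

Run:
```python
from h import *
manip.close_job()
st()
```

```text
the job is handed in; nothing more can be done
the job is handed in; nothing more can be done
```

The wedge is snug under the short foot, and the corner no longer rocked when I pressed it. I handed the job in at about 18.3 s of the 61 s allowed; no verdict was reported.

- **Push:** I slid the smaller pale wedge along the bench by its heel, thin end first, turning it gradually to line up with the foot. The push force rose from about 1 N to about 7 N, and I stopped there, inside the 4–10 N snug range.
- **Press:** With the fingers shut, I pressed the deck corner above the foot with 10–11 N. Between 5 N and 11 N it went down only about 0.1 mm. I then lifted off and moved the arm clear.
- **Last checks:** The wedge heel showed no visible movement between the push and the end of the press. The scene camera put the instrument within about 0.15 pixel of its starting place, well under 1 mm. The top camera showed about 0.5 pixel, but with a poorer match (0.76) because the arm blocked part of its view.
- **Not measured:** I did not measure level directly. I took it from the push force and the instrument not having moved.
- **Other objects:** The arm went nowhere near the bottle, tip box, tube rack or look-alike wedges. I did not check their positions again at the end.

The wedge lies about 25° off square to the instrument's edge, with the foot close to its centreline.

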